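Lock the axle and hold a spread snap ring at its groove

ROBOT

A 6-joint arm with a two-finger parallel gripper is mounted at the origin on a cart in front of the work surface, level with it; the furniture and walls round the work are solid. World frame = base frame: x ahead of the robot, y to its left, z up, the work surface at z = 0. Lengths are in mm, angles in rad, forces in N, time in s.
With the tool pointing down it reaches from about 350 to 725 mm from the base axis. Payload 6 kg.
Tool frame: the origin (TCP) lies at the centre of the arm's flange, where the gripper is bolted on; the fingertips stand tcp_to_tips ahead of it and the grasp point (between the pads) lies 155 mm ahead of it (tcp_to_tips is the distance from the TCP to the fingertips, in mm); z points along the fingers, y is the direction in which the jaws open and shut (so a half turn about z gives the same grasp; the last joint's range is limited). The gripper opens to 85 mm and grips with 20 to 120 N. Pads are 22 mm wide; open, the fingers measure 114 mm over their backs; the gripper's body (76 mm by 85 mm) begins 54 mm behind the grasp point. The pads swing forward as they close: fully open they stand 13 mm farther back than shut.
Start: joints at [1.453, 0.04, 0.085, 0, -1.615, -0.334], TCP at [261.925, 539.805, 404.661] pointing down, gripper open.
Joint ranges: [-2.56, 2.56], [-1.29, 2.01], [-1.08, 1.49], [-3.29, 1.98], [-2.81, -0.18], [-2.99, 2.99]. Speed limits (rad/s): [2.57, 2.57, 3.01, 3.14, 3.14, 3.14].

INTERFACE

Orientations are given as a unit quaternion [x, y, z, w].
In Python, from rig import sense, capture, camera_model, job_done, boxes_of, tcp_to_tips gives the robot as it stands.
- The arm moves only by the tool apply_moves, never from a script. Its argument "deltas" is a list of rows, each a list of 7 numbers: the shift along the tool's x, y, z each as a share of 50 cm, from -1 to 1, then the turn, a rotation vector about the tool's x, y, z each as a share of 0.12 rad, from -1 to 1, then the gripper's target within -1 to 1 (fully open at 1, half-way at 0, shut at -1). A call has 1 to 8 rows; each row shifts and turns the commanded pose from where the row before left it, along the tool's axes as they then stand; what a row does not reach is not made up. A row lasts 1/10 s, in which the tool goes at most 50 mm and 8.59 degrees, less where a joint would pass 70% of its speed; a pose out of reach is approached as far as the arm can. A call with a number of a shift or a turn outside -1 to 1 is refused whole. A call with a gripper value outside its range is refused whole. The fingers move at their own pace and stop on an object; "grip_force" is the grip in N (left out, the last holds). Time passes only in rows, so rows that do not move let the fingers close. It gives the time, the measured TCP pose, the force and the opening at its end, in the units of the state.
- sense(): the state, without advancing time (a new reading comes with each control period).
- capture(name): name is "side" or "top"; returns the picture (400x640x3 uint8, red, green, blue); there is no depth.
- camera_model(name): a dict with "fovy" (degrees; the focal length in pixels is half the picture's height over the tangent of half this angle, whatever the lens; pixels are square), "cx", "cy" (the principal point, pixels), "R" (3x3) and "t" (3): a world point X has camera coordinates R X + t. Camera axes: x right, y down, z forward; pixel columns grow to the right and rows downward; lengths in mm; the calibration is good to about 2 mm. A picture is of the moment at which its call begins. camera_model takes no time and is no camera call.
- job_done(): hands the job in, once; it reports no verdict.
Trained networks look in the newest picture that a camera, given by its name, has taken for a name from the list of things; names that differ only in an ending like _2 or _b are one class to them, and where a whole thing is asked for, a point or a joint stands for the part that bears it (a point fixed in the world has none). Each returns a list of dicts, best first, with "confidence" (0 to 1); they miss things now and then, are a little off and sometimes report something else, mostly with a low value. They report only what shows in the picture. A call takes as long as a camera call.
- boxes_of(camera, query): "xy" ([column, row] in pixels, amid what is visible of it).
The state is a dict: "t": time; "joints": joint angles; "joint_vel": joint speeds; "joint_efforts": joint torques, N m; "ee_pos": TCP position; "eef_rot": TCP orientation; "force": force on the tool from outside, world axes, zero at the start; "ft_torque": the same for the moment, N m; "grip_width": opening from 0.0 (shut) to 1.0 (fully open).
Only numpy, scipy, OpenCV 4.12 (cv2) and the standard library are available. Lean on these libraries where they do the work, as an engineer would, in place of code of your own. Each camera call takes 0.05 s, during which the arm holds its last target.

TASK

Turn the red lock knob of the flywheel stand clockwise until it clicks past its detent, so that the axle is locked. Then take the snap ring pliers out of their wooden holder by the green handles, squeeze them to spread the ring fully, slip the ring down over the upright axle stub without forcing it, and stop with the ring level with the dark groove. Finish while still holding the pliers squeezed there, ring spread and pressing on nothing, and leave the dropper bottle, covered dish and timer alone.

Things in the scene. Friction and masses are not known exactly. Their poses are not given: they have to be found in the camera images.
- lock_knob_grip (a point): On the vertical axis of the red lock knob of the flywheel stand, at the height to grip it (67 mm above the bench). Its bar grip, 42 mm long, 14 mm wide, 38 mm tall (top 74 mm above the bench), lies along this point's x axis and turns with the knob: close the fingers along y.
- lock_knob (a joint): Angle of the red lock knob: starts near 0, grows clockwise seen from above, stop at 1.0 rad. A spring detent resists with up to about 0.2 N m from 0.25 rad until 0.6; beyond that it clicks over and drives itself on to 0.9 or more (locked). Let go before 0.6 it springs back to about 0.25.
- groove (a point): Centre of the dark groove (10 mm high, 34 mm diameter) of the upright steel axle stub, on its axis, 70 mm above the bench; z up. The axle is 40 mm in diameter, its chamfered top 12 mm above this point; a brass washer (52 mm diameter) has its top 12 mm below. The knob's axis is 100 mm away along this point's -y.
- pliers_grip (a point): Midway between the green handles of the loose snap ring pliers (0.35 kg), upright, tips down: z up, y right handle to left (close the fingers along y), x towards the ring. Flat handles, 14 mm wide, reach 23 mm above and 25 below; outsides 44 mm apart here and 53 at the top at rest, 28 and parallel when squeezed. Steel core 31 to 65 mm below, to 46 mm at -x.
- ring_center (a point): Centre of the opening of the wire snap ring (4 mm wire, on the pliers' tips) when fully spread; fixed to the pliers, 11 mm to +x of pliers_grip and 115 mm below it, same axes. Relaxed it is 36 mm inside, too small for the 40 mm axle; spread it clears 45 mm. Spread ring and tips reach 27 mm to +x, 22 mm to -x, 35 mm to each side, 8 mm below this point.
- handle_left (a joint): Squeeze of the pliers' handles (both move alike): 0 relaxed, 0.18 rad squeezed to the stop with the ring fully spread. Squeezing takes about 3 N at first and 10 N at the stop; let go, the springs close the ring again.
- pliers: The whole pliers with the ring: origin on the pliers' axis in the plane of the ring, 115 mm below pliers_grip; same axes.
- stand: The fixed flywheel stand: grey base 110 x 240 x 20 mm, from 105 mm at +y to 135 mm at -y of its origin on the bench; the axle (with a dark flywheel disc of 88 mm diameter below) is 45 mm to its +y, the knob 55 mm to its -y, and beyond the knob a low detent housing, top 37 mm above the bench.
- holder: Fixed wooden holder, a block 72 mm tall, 31 x 52 mm, on a 110 x 90 mm foot; origin under the pliers' axis. The pliers' tongue (down to 93 mm below pliers_grip) sits 28 mm deep in its pocket with 1 mm play and the core rests on its top: lift straight up by 35 mm or more to clear it.
- dropper_2: Bystander: white dropper bottle with red cap, 34 x 34 x 78 mm; origin at its underside.
- petri_2: Bystander: covered dish with pink content, 65 x 65 x 14 mm; origin at its underside.
- dial_timer: Bystander: cream bench timer, 51 x 67 x 66 mm; origin at its underside.

How it is judged:
By the outcome, as a careful person would: the job done as asked, in the order asked, and still so for the second after the job is handed in, while the arm keeps its last pose, push and grip.
It also fails if it takes over 56 s, if anything falls off the work surface, if the arm or the gripper's body presses on something with over 40 N, if the wrist force passes 120 N, or if a joint passes its speed limit or range.

## Working session

There is one attempt and no reset: what is moved stays moved. The work goes in short steps, Python scripts to look and compute and a tool call to move; the robot and the scene stay as the last step left them, time stands still between calls to the robot, and variables do not carry over. Pictures are saved under pics/ and viewed, and the job is handed in when it is done.

Besides the shell and the picture viewer there is one more tool, called as a command line: name --pt "numbers of a row" for each row, then --argument value for the rest. apply_moves: Moves the arm, as the interface text tells. Shift numbers are shares of 50 cm and turn numbers shares of 0.12 rad, none past 1 either way. Its arguments: {"type":"object","properties":{"deltas":{"type":"array","items":{"type":"array","items":{"type":"number","minimum":-1,"maximum":1}}},"grip_force":{"type":"number"}},"required":["deltas"]}

```bash
ls; mkdir -p pics; python3 - <<'E'
from rig import *
import cv2,json
print(sense()); print(tcp_to_tips if not callable(tcp_to_tips) else tcp_to_tips())
for c in ("side","top"):
    im=capture(c); cv2.imwrite(f"pics/{c}0.png",im[:,:,::-1])
    print(c,camera_model(c))
    for q in ["lock_knob","groove","pliers_grip","ring_center","stand","holder","pliers","dropper_2","petri_2","dial_timer","lock_knob_grip"]:
        print(q,[(tuple(round(v) for v in d["xy"]),round(d["confidence"],2)) for d in boxes_of(c,q)][:3])
print(sense()["t"])
E
```

```text
pics
{'t': 0.0, 'joints': array([ 1.45270477e+00,  4.08322136e-02,  8.38384345e-02, -4.79599196e-04,
       -1.61549203e+00, -3.33702143e-01]), 'joint_vel': array([-0.00048511, -0.00063715,  0.0002907 ,  0.00112849, -0.00059353,
       -0.00096811]), 'joint_efforts': array([-1.89094513e-03, -3.68218303e+01,  3.47408831e+01,  6.93254739e+00,
       -5.32502265e-03, -5.06263245e-07]), 'ee_pos': array([261.84253154, 539.83574616, 403.67911005]), 'eef_rot': array([ 9.74595601e-01, -2.23970186e-01, -1.47286808e-04,  8.65615897e-04]), 'force': array([-0.13085866, -0.43062599, -0.63020344]), 'ft_torque': array([-0.05806087,  0.02077779,  0.02234712]), 'grip_width': 0.9983993786684098}
173.4
side {'fovy': 56.35040889147064, 'cx': 315.10928535757, 'cy': 198.6874143888536, 'R': array([[ 0.99833194,  0.05762531, -0.00355745],
       [ 0.02660269, -0.51381572, -0.85748802],
       [-0.05124089,  0.85596304, -0.51449164]]), 't': array([-551.68495951,  124.54304148,  944.01806986])}
lock_knob [((318, 300), 0.76)]
groove [((312, 300), 0.65)]
pliers_grip [((316, 185), 0.91)]
ring_center [((320, 190)
[... 207 characters left out ...]
, 300), 0.83)]
top {'fovy': 52.96812251775946, 'cx': 320.34776876726255, 'cy': 190.73538122199366, 'R': array([[-0.01978077, -0.99918983,  0.03504867],
       [-0.98556863,  0.01359257, -0.1687297 ],
       [ 0.1681166 , -0.03788047, -0.98503902]]), 't': array([ 81.66952451, 558.03764608, 903.43950588])}
lock_knob [((431, 185), 0.74), ((411, 194), 0.59)]
groove [((410, 190), 0.8)]
pliers_grip [((270, 196), 0.8)]
ring_center [((270, 195), 0.8)]
stand [((410, 194), 0.84)]
holder [((278, 202), 0.8), ((336, 129), 0.63)]
pliers [((266, 194), 0.63)]
dropper_2 [((338, 129), 0.49)]
petri_2 [((337, 252), 0.91), ((409, 195), 0.31)]
dial_timer [((192, 219), 0.66)]
lock_knob_grip [((428, 187), 0.5)]
1.2
```

```bash
python3 - <<'E'
import cv2
a=cv2.imread("pics/side0.png"); b=cv2.imread("pics/top0.png")
cv2.imwrite("pics/side0z.png",cv2.resize(a[130:390,215:450],None,fx=2.3,fy=2.3,interpolation=cv2.INTER_CUBIC))
cv2.imwrite("pics/top0z.png",cv2.resize(b[80:290,150:520],None,fx=2.16,fy=2.16,interpolation=cv2.INTER_CUBIC))
E
```

```text
(no output)
```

View pics/side0.png

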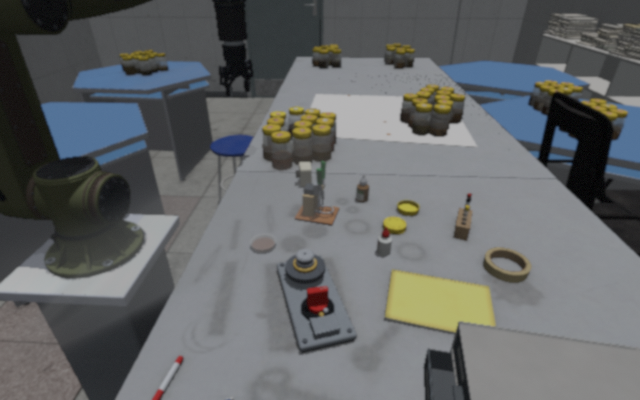

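View pics/top0.png

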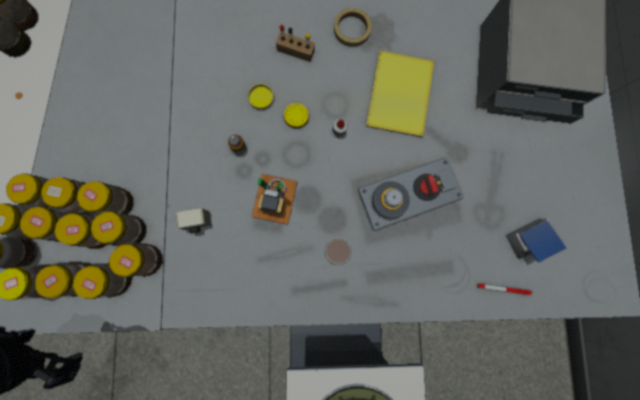

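View pics/side0z.png

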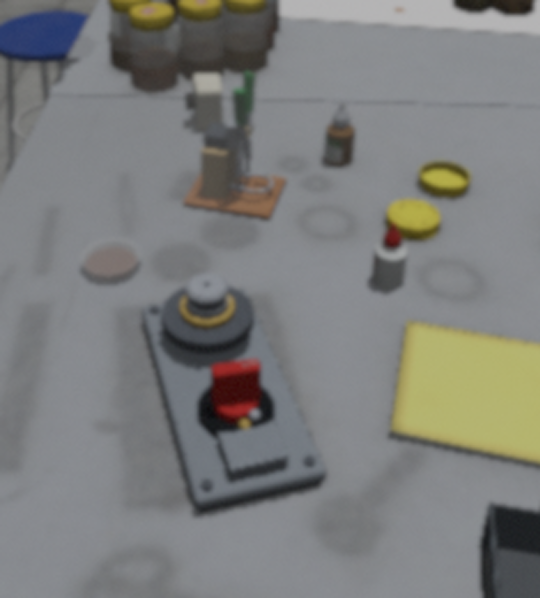

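View pics/top0z.png

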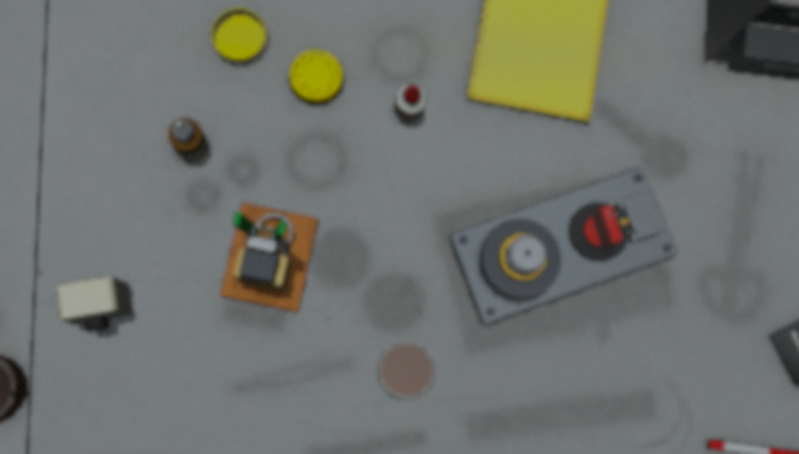

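```bash
cat > h.py <<'E'
import numpy as np, cv2
from rig import *
def cm(n):
    c=camera_model(n); f=200/np.tan(np.radians(c["fovy"]/2)); return f,c["cx"],c["cy"],np.array(c["R"]),np.array(c["t"])
def proj(n,X):
    f,cx,cy,R,t=cm(n); X=np.atleast_2d(X); P=X@R.T+t; return np.c_[cx+f*P[:,0]/P[:,2],cy+f*P[:,1]/P[:,2]]
def onplane(n,uv,z):
    f,cx,cy,R,t=cm(n); d=np.array([(uv[0]-cx)/f,(uv[1]-cy)/f,1.])@R; C=-R.T@t; return C+d*(z-C[2])/d[2]
def tri(uvs):
    A=[];b=[]
    for n,uv in uvs.items():
        f,cx,cy,R,t=cm(n); d=np.array([(uv[0]-cx)/f,(uv[1]-cy)/f,1.])@R; d/=np.linalg.norm(d); C=-R.T@t
        M=np.eye(3)-np.outer(d,d); A.append(M); b.append(M@C)
    return np.linalg.lstsq(np.vstack(A),np.hstack(b),rcond=None)[0]
def crop(n,src,out,x0,y0,x1,y1,k):
    a=cv2.imread(src)[y0:y1,x0:x1]; a=cv2.resize(a,None,fx=k,fy=k,interpolation=cv2.INTER_CUBIC)
    for u in range((x0+9)//10*10,x1,10):
        cv2.putText(a,str(u),(int((u-x0+.5)*k)-10,10),0,.35,(0,255,255),1); cv2.line(a,(int((u-x0+.5)*k),12),(int((u-x0+.5)*k),18),(0,255,255),1)
    for v in range((y0+9)//10*10,y1,10):
        cv2.putText(a,str(v),(0,int((v-y0+.5)*k)+4),0,.35,(0,255,255),1); cv2.line(a,(24,int((v-y0+.5)*k)),(30,int((v-y0+.5)*k)),(0,255,255),1)
    cv2.imwrite(out,a)
E
python3 - <<'E'
from h import *
crop("top","pics/top0.png","pics/t_st.png",350,150,470,235,6.6)
crop("top","pics/top0.png","pics/t_ho.png",240,165,310,230,9)
crop("side","pics/side0.png","pics/s_st.png",265,245,365,355,5.4)
crop("side","pics/side0.png","pics/s_ho.png",285,150,350,230,7.4)
for n in("top","side"): print(n,-cm(n)[3].T@cm(n)[4])
for q,z,a,b in [("stand",10,(410,194),(314,300)),("plgrip",150,(270,196),(316,185))]:
    print(q,onplane("top",a,z),onplane("side",b,z),tri(dict(top=a,side=b)))
E
```

```text
top [399.71670888 108.24090657 981.21828624]
side [ 595.82386128 -712.26138886  590.52097357]
stand [ 554.22839052 -150.7233123    10.        ] [ 559.31450846 -155.64913335   10.        ] [ 557.02403568 -151.6825517     5.26167465]
plgrip [531.88023494 181.68660503 150.        ] [550.37845434  85.61496129 150.        ] [542.74667041 186.98187607  93.56117776]
```

View pics/t_st.png

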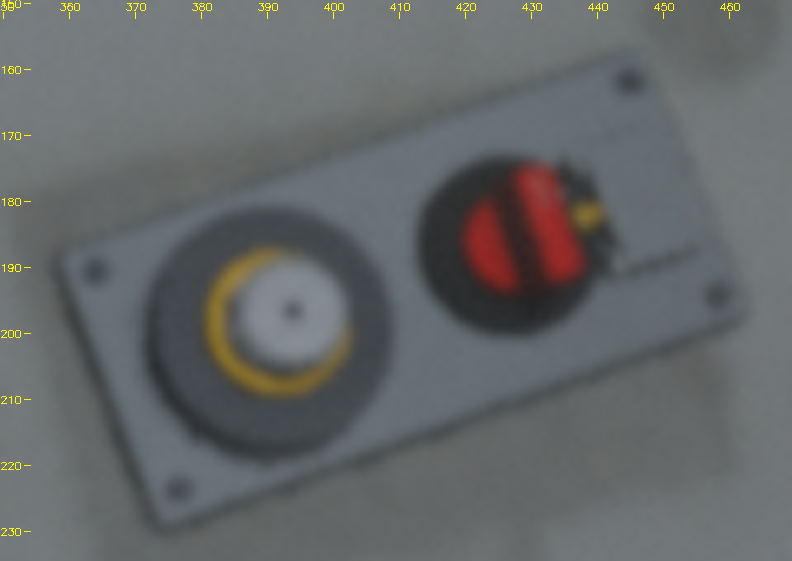

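View pics/t_ho.png

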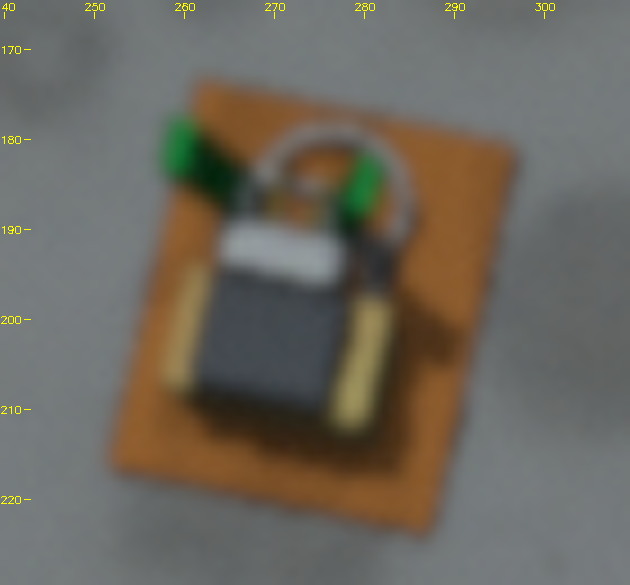

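View pics/s_st.png

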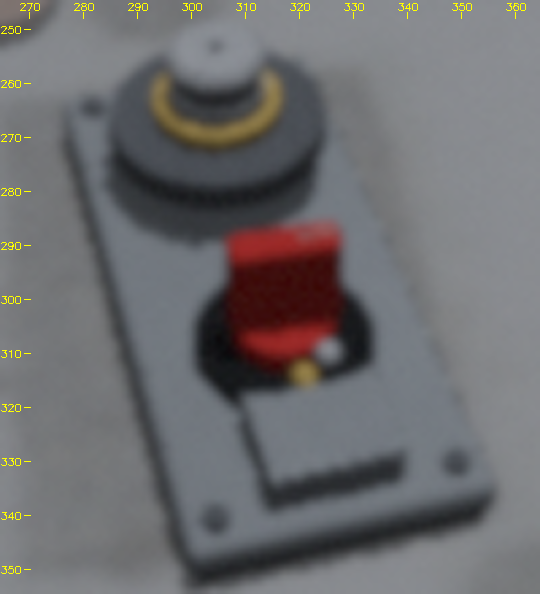

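View pics/s_ho.png

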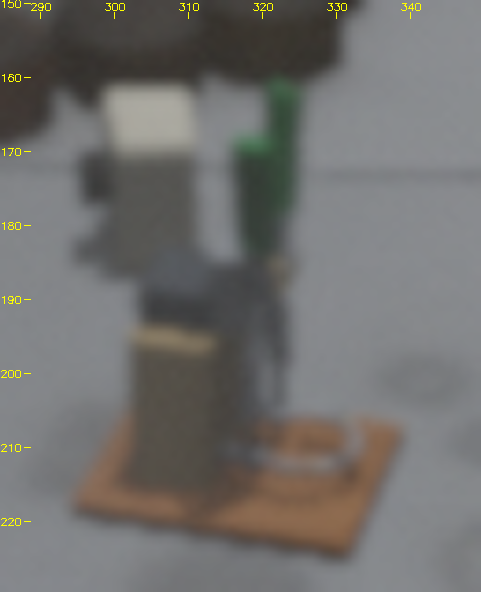

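```bash
cat > fit1.py <<'E'
from h import *
from scipy.optimize import least_squares
def W(p,L):
    c,s=np.cos(p[2]),np.sin(p[2]); L=np.atleast_2d(L).astype(float)
    return np.c_[p[0]+c*L[:,0]-s*L[:,1],p[1]+s*L[:,0]+c*L[:,1],L[:,2]]
# stand local pts
ST=[("top",(55,105,20),(358.3,187.3)),("top",(55,-135,20),(446.5,157)),("top",(-55,-135,20),(463,197.5)),("top",(-55,105,20),(374.5,229.5)),
("top",(0,45,82),(394,196.5)),("side",(0,45,82),(304.5,253)),("side",(-55,105,20),(277.5,264)),("side",(-55,-135,20),(300.5,348)),("side",(55,-135,20),(356,335)),
("top",(0,-55,74),(432.3,183.5)),("side",(0,-55,74),(317.5,289))]
HO=[]
def solve(obs,p0):
    def r(p,o=obs):
        e=[]
        for n,L,uv in o:
            off=p[3:5] if n=="top" else p[5:7]
            e.append(proj(n,W(p,L))[0]+off-uv)
        return np.r_[np.ravel(e),np.array(p[3:7])/1.0]
    s=least_squares(r,p0+[0]*4,loss="soft_l1"); 
    e=r(s.x)[:-4].reshape(-1,2)
    return s.x,e
if __name__=="__main__":
    x,e=solve(ST,[557,-150,0.3])
    print(np.round(x,3))
    for o,k in zip(ST,e): print(o[0],o[1],np.round(k,1))
    print("axle",W(x,(0,45,70)),"knob",W(x,(0,-55,67)))
    a=W(x,(0,45,82))[0]
    # independent
    print(tri(dict(top=(394,196.5),side=(304.5,253))),tri(dict(top=(432.3,183.5),side=(317.5,289))))
E
python3 fit1.py
```

```text
[ 5.51235e+02 -1.35788e+02  3.20000e-01  1.62000e-01 -9.60000e-02
 -5.80000e-02  1.63000e-01]
top (55, 105, 20) [-1.   0.2]
top (55, -135, 20) [ 0.7 -0.5]
top (-55, -135, 20) [1.2 0.1]
top (-55, 105, 20) [-1.3  0.6]
top (0, 45, 82) [-0.4  0.1]
side (0, 45, 82) [0.6 0.5]
side (-55, 105, 20) [-1.2 -1.5]
side (-55, -135, 20) [-0.8  0.3]
side (55, -135, 20) [ 1.8 -0.1]
top (0, -55, 74) [ 0.4 -0.3]
side (0, -55, 74) [ 0.1 -0. ]
axle [[537.07964895 -93.07202375  70.        ]] knob [[ 568.5353472  -187.99588296   67.        ]]
[536.49458457 -94.03806513  83.87969031] [ 568.23770776 -187.64027497   73.14551552]
```

```bash
python3 - <<'E'
from h import *
L=tri(dict(top=(259.6,180.5),side=(323,161.3))); Rr=tri(dict(top=(280.6,184.7),side=(318.6,168.5)))
print(L,Rr)
a=onplane("top",(259.6,180.5),160);b=onplane("top",(280.6,184.7),160);print("top",a,b,(a+b)/2,np.linalg.norm(a-b),np.arctan2(-(a-b)[0],(a-b)[1]))
a=onplane("side",(323,161.3),160);b=onplane("side",(318.6,168.5),160);print("side",a,b,(a+b)/2,np.linalg.norm(a-b))
# foot
for z in(0,6,10):
  P=np.array([onplane("top",p,z)[:2] for p in [(261,173),(297.3,181),(288,224.5),(252,217)]]);print(z,P.round(1).tolist(),P.mean(0),np.linalg.norm(P-np.roll(P,-1,0),axis=1))
e=P; print("yaw",np.arctan2(*(e[0]-e[3])[::-1]),np.arctan2(*(e[1]-e[2])[::-1]),np.arctan2(-(e[0]-e[1])[0],(e[0]-e[1])[1]),np.arctan2(-(e[3]-e[2])[0],(e[3]-e[2])[1]))
# bar ends
a=onplane("top",(429.5,175.3),74);b=onplane("top",(436,191),74);print("bar",np.arctan2(*(a-b)[1::-1]),np.linalg.norm(a-b))
a=onplane("side",(340,287.5),74);b=onplane("side",(308,290.5),74);print("bar",np.arctan2(*(a-b)[1::-1]),np.linalg.norm(a-b))
im=cv2.imread("pics/top0.png").astype(int);g=im[...,1]-np.maximum(im[...,0],im[...,2])
print(g[176:192,256:286])
im=cv2.imread("pics/side0.png").astype(int);g=im[...,1]-np.maximum(im[...,0],im[...,2])
print(g[158:186,314:328])
E
```

```text
[563.0669022  202.40515833 159.04120212] [553.51003003 158.93599073 158.74460039]
top [563.15421498 202.33851871 160.        ] [553.71478474 158.92585446 160.        ] [558.43449986 180.63218659 160.        ] 44.427044250210265 -0.21410235405813915
side [562.8779282  200.21494329 160.        ] [553.21800311 156.17311211 160.        ] [558.04796566 178.1940277  160.        ] 45.08876851813789
0 [[614.0, 217.3], [592.5, 127.4], [484.7, 151.1], [504.5, 238.6]] [548.92697542 183.60055803] [ 92.4659724  110.39106488  89.70416036 111.52466316]
6 [[612.7, 216.6], [591.4, 127.2], [484.2, 150.8], [503.9, 237.8]] [548.01457742 183.13974526] [ 91.90055709 109.71604038  89.15563311 110.84270687]
10 [[611.8, 216.2], [590.6, 127.2], [483.9, 150.7], [503.4, 237.3]] [547.40631209 182.83253676] [ 91.52361356 109.26602404  88.78994828 110.38806935]
yaw -0.1921421563081336 -0.21679875874380813 -0.23393968865963027 -0.22220740547065831
bar 0.3294837966829694 39.44714506896607
bar 0.1829223577123428 61.95566729380371
[[ -1  -1  -1   3  -1 -22 -40 -46 -46 -42 -43 -41 -40 -40 -36 -34 -31 -28
  -22 -16 -13 
[... 2473 characters left out ...]
23 21 18 15 10  2 -2 -3]
 [-2 -2  3  9 11 13 15 15 16 14  9  2 -1 -3]
 [-2 -1  1  6  8  8 10 13 13 13  7  1 -3 -4]
 [-2 -2  1  4  7  9  8 11 13 15  9  2 -2 -3]
 [-3 -3 -1  3  5  7  7 11 14 14  8  2 -2 -3]
 [-3 -2 -1  3  5  7  9 10 13 12  7  1 -2 -2]
 [-3 -2  0  2  6  6  8 10 13 12  8  0 -2 -4]
 [-3 -2 -2  3  6  6  6  9 12 12  6  0 -3 -3]
 [-2 -3  0  2  5  7  8  9 10  7  3 -1 -4 -3]
 [-3 -3 -1  2  6  6  6  7  5  2 -1 -3 -4 -4]
 [-4 -3 -2  2  5  7  6  4  2 -1 -2 -3 -4 -4]
 [-3 -4 -3  1  5  6  6  5  0 -2 -2 -4 -3 -4]
 [-3 -5 -3  1  6  7  6  5  2 -2 -4 -3 -4 -4]
 [-4 -5 -3  0  5  6  6  4  2 -1 -4 -3 -3 -3]
 [-5 -4 -3 -2  1  3  5  2  0  0 -2 -2 -3 -4]
 [-3 -4 -4 -2  0  0  1 -1 -3 -2  0 -2 -3 -3]]
```

apply_moves --pt "0.066 0.058 0.011 0 0 0 0" --pt "0.066 0.058 0.011 0 0 0 0" --pt "0.066 0.058 0.011 0 0 0 0" --pt "0.066 0.058 0.011 0 0 0 0" --pt "0.066 0.058 0.011 0 0 0 0" --pt "0.066 0.058 0.011 0 0 0 0" --pt "0.066 0.058 0.011 0 0 0 0" --pt "0.066 0.058 0.011 0 0 0 0"

```text
t: 2.0
ee_pos: [398.3, 214.1, 360.8]
eef_rot: [0.975, -0.224, 0.0, -0.0]
force: [1.7, 0.4, 0.3]
grip_width: 0.5
```

apply_moves --pt "0.066 0.058 0.011 0 0 0 0" --pt "0.066 0.058 0.011 0 0 0 0" --pt "0.066 0.058 0.011 0 0 0 0" --pt "0.066 0.058 0.011 0 0 0 0" --pt "0.066 0.058 0.011 0 0 0 0" --pt "0.066 0.058 0.011 0 0 0 0" --pt "0.066 0.058 0.011 0 0 0 0" --pt "0.066 0.058 0.011 0 0 0 0"

```text
t: 2.8
ee_pos: [534.7, -110.1, 316.7]
eef_rot: [0.975, -0.224, 0.0, -0.0]
force: [1.0, 1.7, 0.9]
grip_width: 0.502
```

apply_moves --pt "0.066 0.058 0.011 0 0 0 0" --pt "0.066 0.058 0.011 0 0 0 0" --pt "0 0 0 0 0 -0.92 0" --pt "0 0 0 0 0 -0.92 0" --pt "0 0 0 0 0 -0.92 0" --pt "0 0 0 0 0 -0.92 0" --pt "0 0 0 0 0 -0.92 0" --pt "0 0 0 0 0 -0.92 0"

```text
t: 3.6
ee_pos: [568.4, -189.2, 305.7]
eef_rot: [0.994, 0.107, -0.0, 0.0]
force: [-0.3, 0.1, 0.6]
grip_width: 0.503
```

apply_moves --pt "0 0 0 0 0 -0.92 0" --pt "0 0 0 0 0 0 0" --pt "0 0 0 0 0 0 0"

```text
t: 3.9
ee_pos: [568.4, -189.1, 305.7]
eef_rot: [0.987, 0.158, -0.0, 0.0]
force: [0.4, -0.4, 0.1]
grip_width: 0.501
```

```bash
cat >> h.py <<'E'
from scipy.spatial.transform import Rotation as Ro
def st():
    s=sense(); M=Ro.from_quat(s["eef_rot"]).as_matrix()
    print("t",round(s["t"],2),"pos",s["ee_pos"].round(1),"yaw",round(float(np.arctan2(M[1,0],M[0,0])),4),"toolz",M[:,2].round(4),"F",s["force"].round(1),"T",s["ft_torque"].round(2),"gw",round(float(s["grip_width"]),3),"j",s["joints"].round(2))
    return s["ee_pos"],M
def rel(target):
    p,M=st(); d=M.T@(np.array(target)-p); print("tool mm",d.round(2),"share",(d/500).round(4))
E
python3 - <<'E'
from h import *
rel((568.4,-187.8,222))
for c in("side","top"): cv2.imwrite(f"pics/{c}1.png",capture(c)[:,:,::-1])
crop("","pics/top1.png","pics/t1.png",360,130,480,230,6)
crop("","pics/side1.png","pics/s1.png",260,220,370,340,5)
E
```

```text
t 3.9 pos [ 568.4 -189.1  305.7] yaw 0.3181 toolz [ 0.e+00 -1.e-04 -1.e+00] F [ 0.4 -0.4  0.1] T [-0.02 -0.05 -0.03] gw 0.501 j [ 0.01  0.05 -0.09  0.   -1.44  1.88]
tool mm [ 0.39 -1.3  83.74] share [ 0.0008 -0.0026  0.1675]
```

View pics/s1.png

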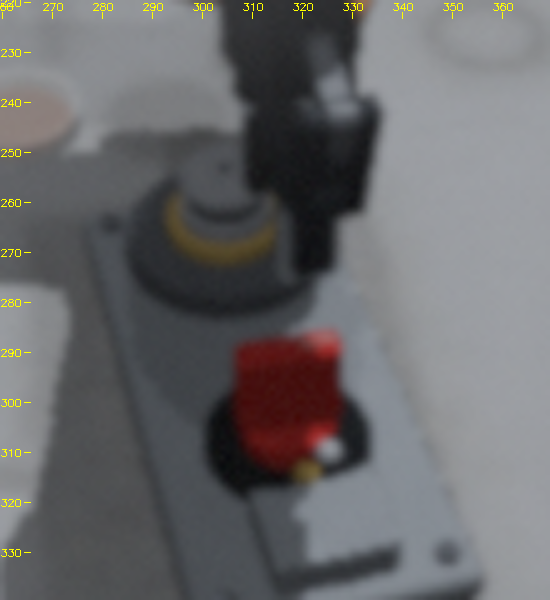

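View pics/t1.png

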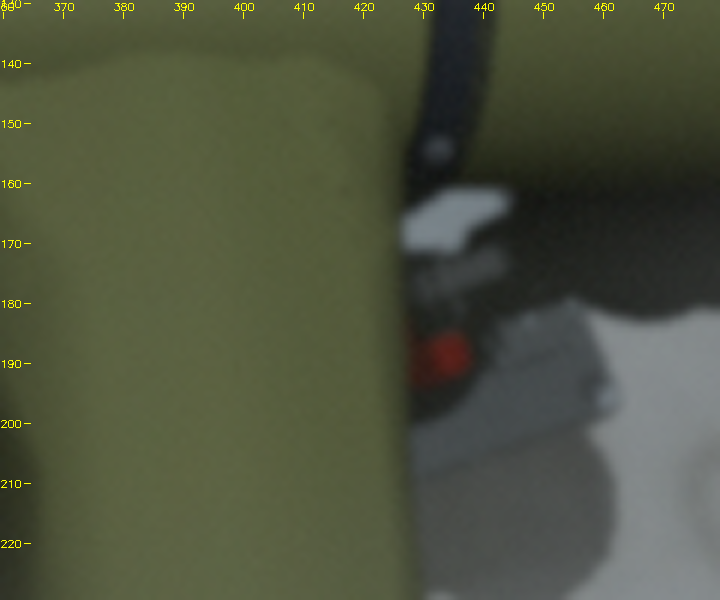

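apply_moves --pt "0 -0.002 0.04 0 0 0 0" --pt "0 0 0.04 0 0 0 0" --pt "0 0 0.04 0 0 0 0" --pt "0 0 0.03 0 0 0 0" --pt "0 0 0.017 0 0 0 0" --pt "0 0 0 0 0 0 0"

```text
t: 4.6
ee_pos: [567.8, -188.2, 221.0]
eef_rot: [0.987, 0.16, -0.001, -0.0]
force: [-0.0, 0.5, -0.6]
grip_width: 0.501
```

apply_moves --pt "0 0 0 0 0 0 -1" --pt "0 0 0 0 0 0 -1" --pt "0 0 0 0 0 0 -1" --pt "0 0 0 0 0 0 -1" --grip_force 25

```text
t: 5.0
ee_pos: [568.2, -187.7, 223.6]
eef_rot: [0.987, 0.16, 0.0, -0.0]
force: [-2.6, 3.5, 3.3]
grip_width: 0.16
```

```bash
python3 - <<'E'
from h import *
rel((568.4,-187.8,222))
E
```

```text
t 5.0 pos [ 568.2 -187.7  223.6] yaw 0.3213 toolz [ 9.e-04  7.e-04 -1.e+00] F [-2.6  3.5  3.3] T [ 1.28  1.03 -0.  ] gw 0.16 j [ 0.02  0.09 -0.19 -0.   -1.28  1.88]
tool mm [0.17 0.13 1.62] share [0.0003 0.0003 0.0032]
```

apply_moves --pt "0 0 0 0 0 0.7 -1" --pt "0 0 0 0 0 0.7 -1" --pt "0 0 0 0 0 0.7 -1" --pt "0 0 0 0 0 0.7 -1" --pt "0 0 0 0 0 0.7 -1" --pt "0 0 0 0 0 0.7 -1" --pt "0 0 0 0 0 0.7 -1" --pt "0 0 0 0 0 0.7 -1"

```text
t: 5.8
ee_pos: [568.1, -187.7, 223.6]
eef_rot: [0.984, -0.176, 0.0, -0.0]
force: [-3.2, 4.5, 3.6]
grip_width: 0.16
```

apply_moves --pt "0 0 0 0 0 0.7 -1" --pt "0 0 0 0 0 0.7 -1" --pt "0 0 0 0 0 0.5 -1" --pt "0 0 0 0 0 0 -1"

```text
t: 6.2
ee_pos: [568.1, -187.8, 223.6]
eef_rot: [0.958, -0.286, 0.0, -0.0]
force: [-2.6, 3.9, 3.7]
grip_width: 0.159
```

```bash
python3 - <<'E'
from h import *
rel((568.4,-187.8,222))
E
```

```text
t 6.2 pos [ 568.1 -187.8  223.6] yaw -0.5804 toolz [ 7.e-04  5.e-04 -1.e+00] F [-2.6  3.9  3.7] T [ 1.21  1.19 -0.01] gw 0.159 j [ 0.02  0.09 -0.19 -0.   -1.29  0.98]
tool mm [ 0.25 -0.1   1.62] share [ 0.0005 -0.0002  0.0032]
```

apply_moves --pt "0 0 0 0 0 0 -0.1" --pt "0 0 0 0 0 0 -0.1" --pt "0 0 0 0 0 0 -0.1" --pt "0 0 -0.03 0 0 0 -0.1" --pt "0 0 -0.06 0 0 0 -0.1" --pt "0 0 -0.08 0 0 0 -0.1" --pt "0 0 -0.08 0 0 0 -0.1" --pt "0 0 0 0 0 0 0"

```text
t: 7.0
ee_pos: [568.6, -188.9, 356.3]
eef_rot: [0.958, -0.285, 0.006, -0.0]
force: [0.2, -0.1, -0.0]
grip_width: 0.503
```

```bash
python3 - <<'E'
from h import *
cv2.imwrite(f"pics/side2.png",capture("side")[:,:,::-1])
crop("","pics/side2.png","pics/s2.png",260,220,370,340,5)
rel((558.3,180.2,380))
E
```

```text
t 7.05 pos [ 568.4 -188.5  352.6] yaw -0.5791 toolz [ 0.0079 -0.0014 -1.    ] F [-0.4 -0.4 -1.5] T [0.04 0.04 0.04] gw 0.499 j [ 0.01  0.03 -0.02  0.   -1.51  0.98]
tool mm [-210.03 -303.19  -27.99] share [-0.4201 -0.6064 -0.056 ]
```

View pics/s2.png

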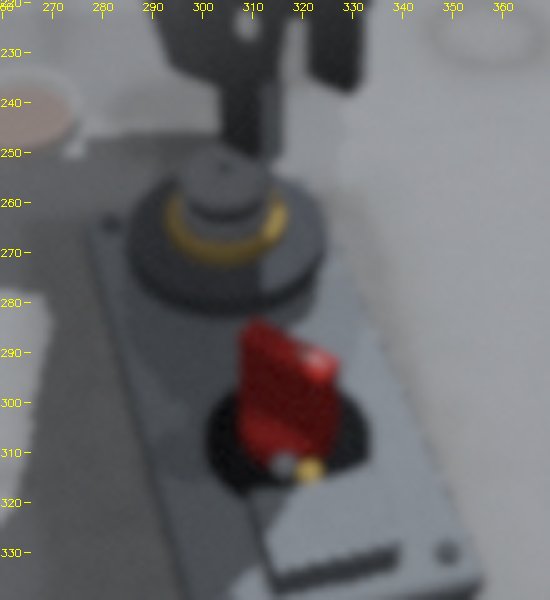

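apply_moves --pt "-0.0467 -0.0674 -0.004 0 0 0 0.8" --pt "-0.0467 -0.0674 -0.004 0 0 0 0.8" --pt "-0.0467 -0.0674 -0.004 0 0 0 0.8" --pt "-0.0467 -0.0674 -0.004 0 0 0 0.8" --pt "-0.0467 -0.0674 -0.004 0 0 0 0.8" --pt "-0.0467 -0.0674 -0.004 0 0 0 0.8" --pt "-0.0467 -0.0674 -0.004 0 0 0 0.8" --pt "-0.0467 -0.0674 -0.004 0 0 0 0.8"

```text
t: 7.85
ee_pos: [558.8, 141.2, 363.2]
eef_rot: [0.958, -0.285, -0.0, 0.0]
force: [0.7, 0.1, -0.1]
grip_width: 0.9
```

apply_moves --pt "-0.0467 -0.0674 -0.004 0 0 0 0.8" --pt "0 0 0 0 0 -0.76 0.8" --pt "0 0 0 0 0 -0.76 0.8" --pt "0 0 0 0 0 -0.76 0.8" --pt "0 0 0 0 0 -0.76 0.8" --pt "0 0 0 0 0 0 0.8" --pt "0 0 0 0 0 0 0.8"

```text
t: 8.55
ee_pos: [558.1, 180.6, 365.0]
eef_rot: [0.994, -0.108, -0.0, 0.0]
force: [-0.0, 0.5, 0.3]
grip_width: 0.895
```

```bash
python3 - <<'E'
from h import *
for c in("side","top"): cv2.imwrite(f"pics/{c}3.png",capture(c)[:,:,::-1])
crop("","pics/side3.png","pics/s3.png",280,110,370,220,5.4)
crop("","pics/top3.png","pics/t3.png",220,130,320,220,6)
rel((558.3,180.2,292))
E
```

```text
t 8.65 pos [558.2 180.6 365.1] yaw -0.2161 toolz [-3.e-04 -3.e-04 -1.e+00] F [ 0.2  0.6 -0.1] T [-0.01 -0.02 -0.01] gw 0.9 j [ 0.65  0.   -0.02  0.   -1.54  0.7 ]
tool mm [ 0.23  0.3  73.09] share [0.0005 0.0006 0.1462]
```

View pics/s3.png

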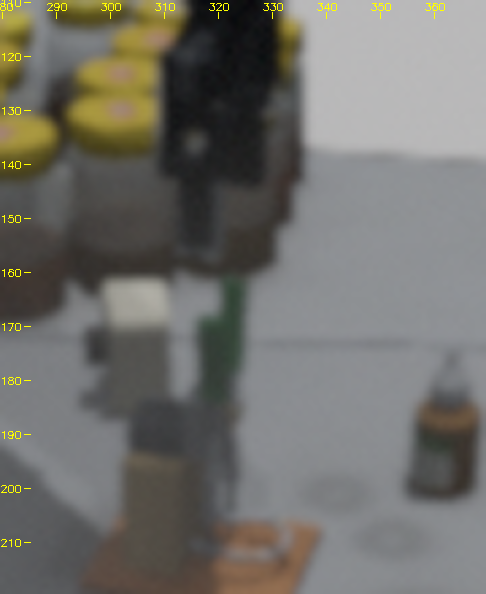

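View pics/t3.png

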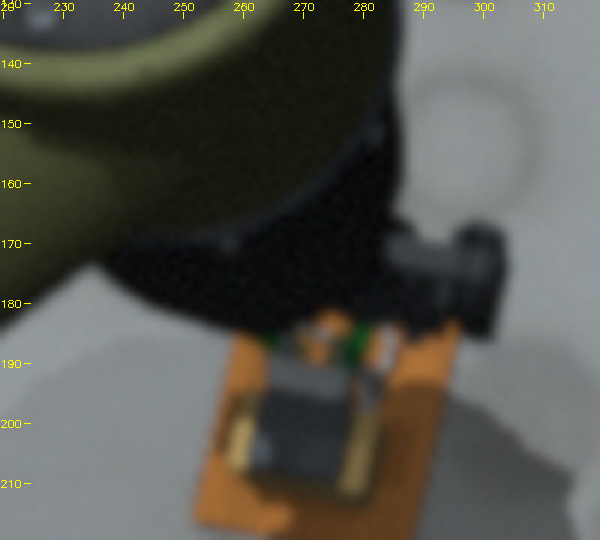

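apply_moves --pt "0 0 0.04 0 0 0 0.8" --pt "0 0 0.04 0 0 0 0.8" --pt "0 0 0.03 0 0 0 0.8" --pt "0 0 0.02 0 0 0 0.8" --pt "0 0 0.016 0 0 0 0.8" --pt "0 0 0 0 0 0 0.8" --pt "0 0 0 0 0 0 0.8"

```text
t: 9.35
ee_pos: [558.4, 180.7, 292.9]
eef_rot: [0.994, -0.107, 0.0, -0.0]
force: [0.1, 0.6, -0.1]
grip_width: 0.901
```

```bash
python3 - <<'E'
from h import *
for c in("side","top"): cv2.imwrite(f"pics/{c}4.png",capture(c)[:,:,::-1])
crop("","pics/side4.png","pics/s4.png",280,110,370,220,5.4)
crop("","pics/top4.png","pics/t4.png",220,130,320,220,6)
rel((558.3,180.2,292))
E
```

```text
t 9.45 pos [558.4 180.7 293.2] yaw -0.2142 toolz [ 1.4e-03  5.0e-04 -1.0e+00] F [ 0.  -0.5  0.2] T [-0.04 -0.02  0.  ] gw 0.901 j [ 0.65  0.02 -0.14  0.   -1.41  0.7 ]
tool mm [0.02 0.52 1.23] share [0.     0.001  0.0025]
```

View pics/s4.png

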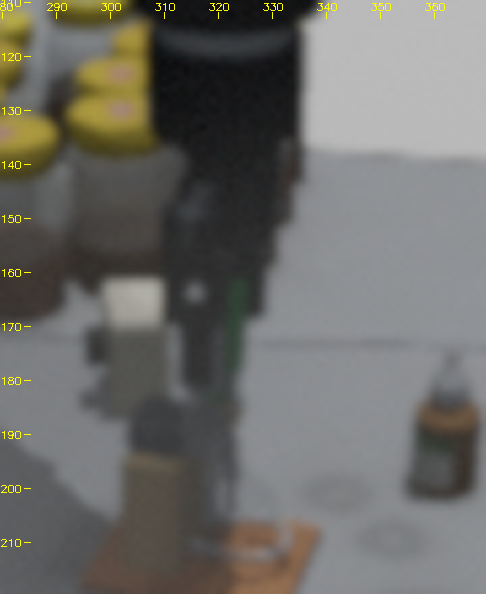

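View pics/t4.png

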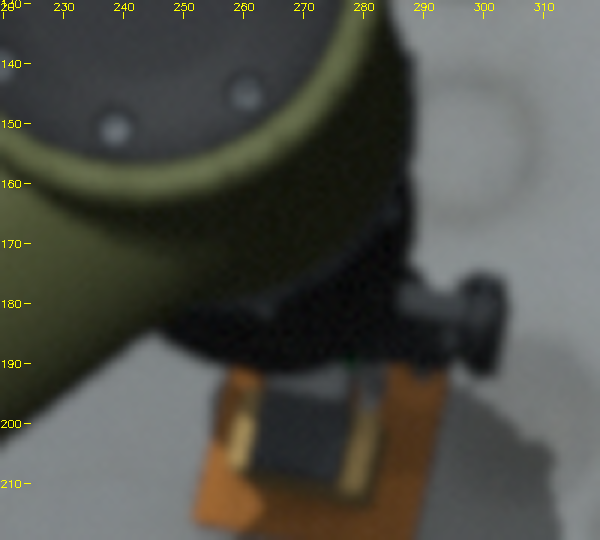

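apply_moves --pt "0 0 0 0 0 0 -0.1" --pt "0 0 0 0 0 0 -0.1" --pt "0 0 0 0 0 0 -0.1" --pt "0 0 0 0 0 0 -0.3" --pt "0 0 0 0 0 0 -0.3" --grip_force 40

```text
t: 9.95
ee_pos: [559.0, 181.0, 295.2]
eef_rot: [0.994, -0.107, 0.003, -0.001]
force: [2.1, 1.5, 7.1]
grip_width: 0.356
```

apply_moves --pt "0 0 0 0 0 0 -1" --pt "0 0 0 0 0 0 -1" --pt "0 0 0 0 0 0 -1" --pt "0 0 0 0 0 0 -1"

```text
t: 10.35
ee_pos: [559.0, 181.2, 295.6]
eef_rot: [0.994, -0.107, 0.003, -0.002]
force: [0.8, 2.4, 8.3]
grip_width: 0.306
```

```bash
python3 - <<'E'
from h import *
rel((558.3,180.2,292))
E
```

```text
t 10.35 pos [559.  181.2 295.6] yaw -0.2137 toolz [ 0.0063  0.0029 -1.    ] F [0.8 2.4 8.3] T [ 0.96 -0.25 -0.08] gw 0.306 j [ 0.65  0.02 -0.14  0.   -1.41  0.7 ]
tool mm [-0.48  1.17  3.64] share [-0.001   0.0023  0.0073]
```

apply_moves --pt "0 0 -0.004 0 0 0 -1" --pt "0 0 -0.01 0 0 0 -1" --pt "0 0 -0.02 0 0 0 -1" --pt "0 0 -0.025 0 0 0 -1" --pt "0 0 -0.025 0 0 0 -1" --pt "0 0 -0.03 0 0 0 -1" --pt "0 0 -0.03 0 0 0 -1" --pt "0 0 -0.03 0 0 0 -1"

```text
t: 11.15
ee_pos: [558.1, 180.4, 380.7]
eef_rot: [0.994, -0.107, -0.0, 0.0]
force: [0.6, 0.6, -4.4]
grip_width: 0.302
```

apply_moves --pt "0 0 -0.03 0 0 0 -1" --pt "0 0 0 0 0 0 -1" --pt "0 0 0 0 0 0 -1"

```text
t: 11.45
ee_pos: [558.1, 180.7, 394.3]
eef_rot: [0.994, -0.107, -0.0, -0.0]
force: [0.1, -0.5, -4.4]
grip_width: 0.303
```

```bash
python3 - <<'E'
from h import *
rel((558.3,180.2,395))
for c in("side","top"): cv2.imwrite(f"pics/{c}5.png",capture(c)[:,:,::-1])
crop("","pics/side5.png","pics/s5.png",280,100,370,220,5)
crop("","pics/top5.png","pics/t5.png",220,130,320,220,6)
E
```

```text
t 11.45 pos [558.1 180.7 394.3] yaw -0.2142 toolz [ 0.e+00  5.e-04 -1.e+00] F [ 0.1 -0.5 -4.4] T [-0.04 -0.07 -0.03] gw 0.303 j [ 0.65  0.    0.03 -0.   -1.6   0.7 ]
tool mm [ 0.26  0.46 -0.7 ] share [ 0.0005  0.0009 -0.0014]
```

View pics/s5.png

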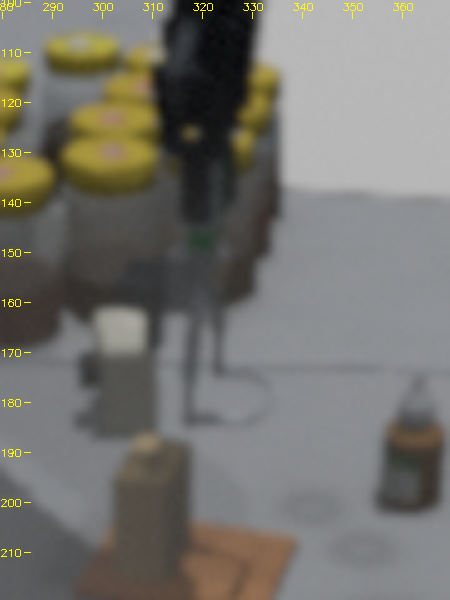

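View pics/t5.png

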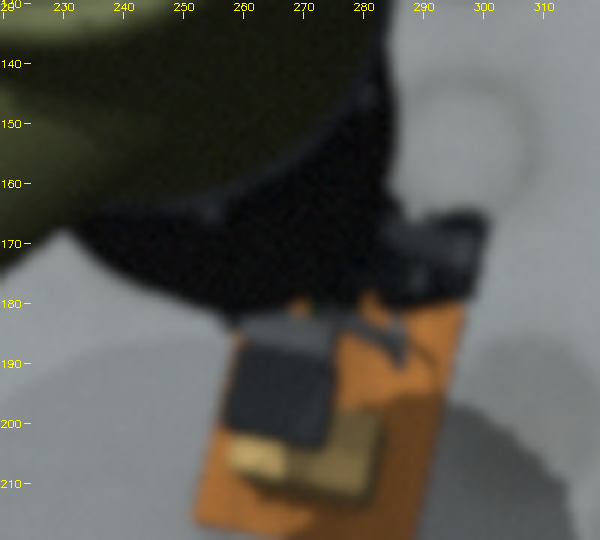

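```bash
cat >> h.py <<'E'
def draw(n,src,out,box,k,polys):
    x0,y0,x1,y1=box; a=cv2.imread(src)[y0:y1,x0:x1]; a=cv2.resize(a,None,fx=k,fy=k,interpolation=cv2.INTER_CUBIC)
    for P,col in polys:
        q=((proj(n,P)-[x0,y0]+.5)*k).round().astype(int); cv2.polylines(a,[q.reshape(-1,1,2)],False,col,1,cv2.LINE_AA)
    cv2.imwrite(out,a)
def circ(c,r,n=72):
    t=np.linspace(0,2*np.pi,n); return np.c_[c[0]+r*np.cos(t),c[1]+r*np.sin(t),np.full(n,c[2])]
E
python3 - <<'E'
from h import *
c=(568.4,178.5,120.7)
draw("side","pics/side5.png","pics/s5d.png",(300,140,345,195),11,[(circ(c,24.5),(0,255,255))])
crop("","pics/side5.png","pics/s5c.png",300,140,345,195,11)
E
```

```text
(no output)
```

View pics/s5d.png

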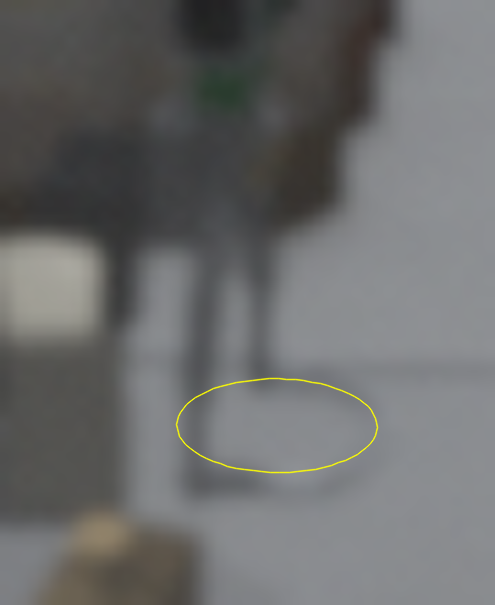

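View pics/s5c.png

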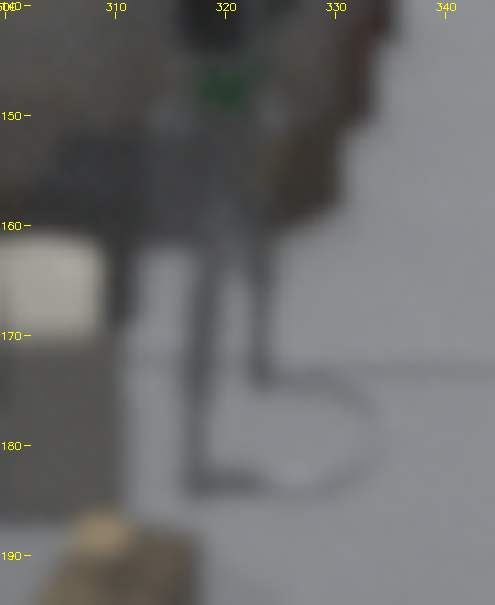

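apply_moves --pt "0.0028 0.0272 0 0 0 0 -1" --pt "0.0056 0.0545 0 0 0 0 -1" --pt "0.0056 0.0545 0 0 0 0 -1" --pt "0.0056 0.0545 0 0 0 0 -1" --pt "0.0056 0.0545 0 0 0 0 -1" --pt "0.0056 0.0545 0 0 0 0 -1" --pt "0.0056 0.0545 0 0 0 0 -1" --pt "0.0056 0.0545 0 0 0 0 -1"

```text
t: 12.35
ee_pos: [534.6, -25.1, 393.7]
eef_rot: [0.994, -0.107, -0.0, 0.0]
force: [0.8, 0.7, -3.9]
grip_width: 0.302
```

apply_moves --pt "0.0056 0.0545 0 0 0 0 -1" --pt "0.0056 0.0545 0 0 0 0 -1" --pt "0.0028 0.0273 0 0 0 0 -1" --pt "0 0 0 0 0 0 -1" --pt "0 0 0 0 0 0 -1" --pt "0 0 0 0 0 0 -1"

```text
t: 12.95
ee_pos: [527.7, -91.0, 394.0]
eef_rot: [0.994, -0.107, -0.0, -0.0]
force: [0.0, 0.8, -3.6]
grip_width: 0.304
```

```bash
python3 - <<'E'
from h import *
p,M=st()
for c in("side","top"): cv2.imwrite(f"pics/{c}6.png",capture(c)[:,:,::-1])
c=p+M@[9.75,0,158.6+115]; print(c)
crop("","pics/side6.png","pics/s6.png",275,200,345,280,7.2)
draw("side","pics/side6.png","pics/s6d.png",(275,200,345,280),7.2,[(circ(c,24.5),(0,255,255)),(circ((536.9,-93.5,82),17),(0,0,255))])
crop("","pics/top6.png","pics/t6.png",350,130,450,230,6)
E
```

```text
t 12.95 pos [527.7 -91.  394. ] yaw -0.2135 toolz [-3.e-04  1.e-04 -1.e+00] F [ 0.   0.8 -3.6] T [ 0.02 -0.07 -0.02] gw 0.304 j [ 0.2  -0.13 -0.1  -0.   -1.6   1.15]
[537.10722474 -93.02157632 120.34932634]
```

View pics/s6.png

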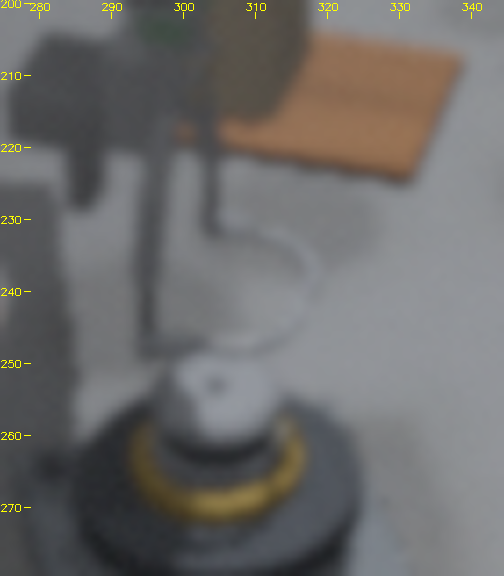

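View pics/s6d.png

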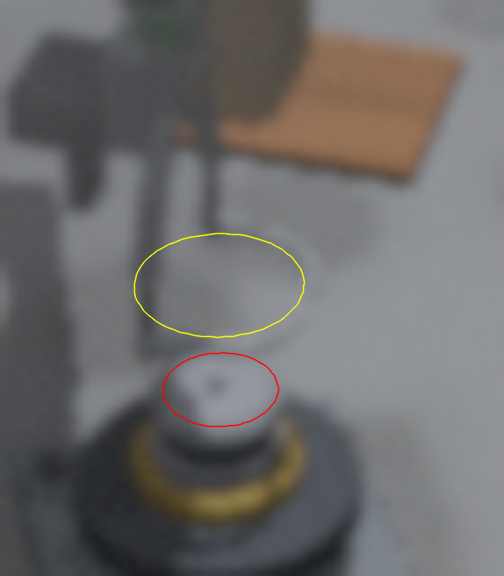

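View pics/t6.png

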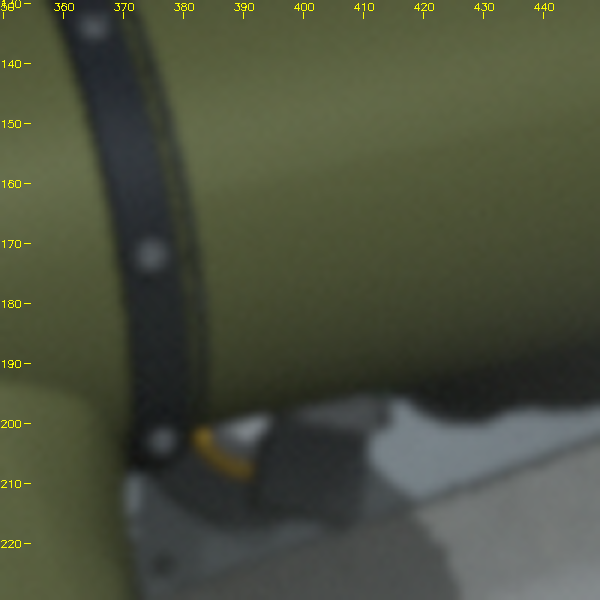

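apply_moves --pt "0 0 0.01 0 0 0 -1" --pt "0 0 0.014 0 0 0 -1" --pt "0 0 0.014 0 0 0 -1" --pt "0 0 0.006 0 0 0 -1" --pt "0 0 0 0 0 0 -1" --pt "0 0 0 0 0 0 -1" --pt "0 0 0 0 0 0 -1"

```text
t: 13.75
ee_pos: [527.7, -91.6, 372.6]
eef_rot: [0.994, -0.107, 0.0, 0.0]
force: [1.2, -0.8, -3.6]
grip_width: 0.3
```

```bash
python3 - <<'E'
from h import *
p,M=st()
a=np.mean([capture("side").astype(float) for _ in range(6)],0); np.save("side7.npy",a)
cv2.imwrite("pics/side7.png",a[:,:,::-1].round().astype(np.uint8))
b=a[215:275,280:335]; b=np.clip((b-b.min())*255/(b.max()-b.min())*1.1,0,255)
cv2.imwrite("pics/side7e.png",np.pad(b[:,:,::-1].astype(np.uint8),((215,125),(280,305),(0,0))))
crop("","pics/side7e.png","pics/s7.png",280,215,335,275,10)
c=p+M@[9.75,0,158.6+115]; print(c)
E
```

```text
t 13.75 pos [527.7 -91.6 372.6] yaw -0.2142 toolz [ 6.e-04 -2.e-04 -1.e+00] F [ 1.2 -0.8 -3.6] T [-0.02 -0.07 -0.05] gw 0.3 j [ 0.2  -0.13 -0.14  0.   -1.56  1.15]
[537.35836117 -93.72313712  99.01991165]
```

View pics/s7.png

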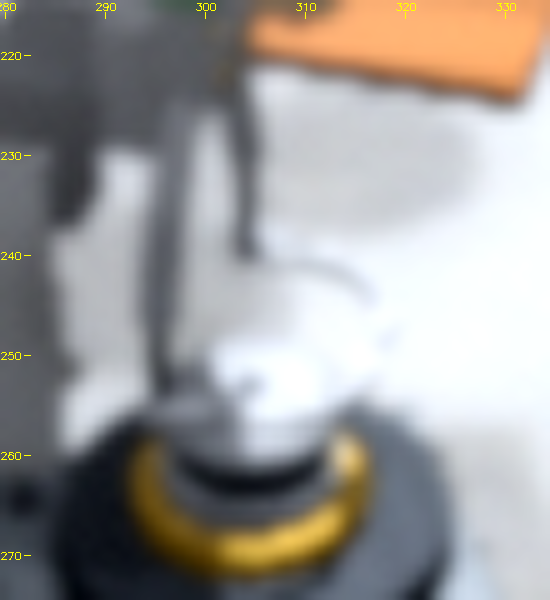

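```bash
python3 - <<'E'
from h import *
a=np.load("side7.npy").mean(2)
b=a[232:268,288:328]
def up(b,k): return cv2.resize(b.astype(np.float32),None,fx=k,fy=k,interpolation=cv2.INTER_CUBIC)
B=up(b,13)
hp=B-cv2.GaussianBlur(B,(0,0),40)
o=np.clip(128+hp*4,0,255).astype(np.uint8)
o=cv2.cvtColor(o,cv2.COLOR_GRAY2BGR)
for u in range(290,328,5): cv2.putText(o,str(u),(int((u-288+.5)*13)-10,10),0,.35,(0,255,255),1);cv2.line(o,(int((u-288+.5)*13),12),(int((u-288+.5)*13),20),(0,255,255))
for v in range(235,268,5): cv2.putText(o,str(v),(0,int((v-232+.5)*13)+4),0,.35,(0,255,255),1);cv2.line(o,(24,int((v-232+.5)*13)),(32,int((v-232+.5)*13)),(0,255,255))
cv2.imwrite("pics/s7h.png",o)
E
```

```text
(no output)
```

View pics/s7h.png

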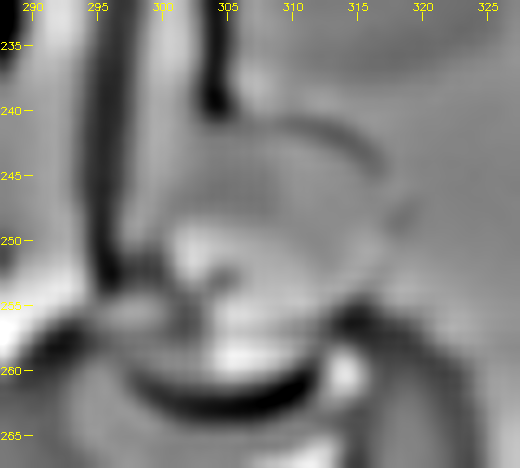

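```bash
python3 - <<'E'
from h import *
c,s=np.cos(-.214),np.sin(-.214)
ax=onplane("side",(304.5,253.2),82); print("axle side-only",ax)
for z in (97,99,101):
    print(z)
    for n,uv in [("far",(310,240.8)),("far",(313,241.8)),("far",(315,243)),("far",(316.5,244.5)),("tip",(318.3,248)),("near",(308,257.3))]:
        d=onplane("side",uv,z)-ax; print(n,np.round([c*d[0]+s*d[1],-s*d[0]+c*d[1]],1))
for z in(91,95):
    for uv in [(296,253.5),(304.2,240)]:
        d=onplane("side",uv,z)-ax; print("tipend",z,np.round([c*d[0]+s*d[1],-s*d[0]+c*d[1]],1))
# axle silhouette check
g=np.load("side7.npy").mean(2)
for v in (250,251,252,256,257,258,259,260,261): print(v,g[v,290:320].round().astype(int))
E
```

```text
axle side-only [535.6172875  -92.64184148  82.        ]
97
far [ 4.9 25.8]
far [12.1 24.1]
far [17.4 21.2]
far [21.8 17. ]
tip [28.7  6.6]
near [ 16.3 -28.1]
99
far [ 5.6 23.3]
far [12.8 21.6]
far [18.1 18.7]
far [22.5 14.6]
tip [29.3  4.1]
near [ 17.  -30.4]
101
far [ 6.4 20.8]
far [13.5 19.1]
far [18.8 16.2]
far [23.2 12.1]
tip [30.   1.7]
near [ 17.7 -32.7]
tipend 91 [-13.5 -16.1]
tipend 91 [-10.5  32.7]
tipend 95 [-11.8 -20.7]
tipend 95 [-8.9 27.7]
250 [117 118 117 113  96  74  78  95 102 102 109 125 136 142 144 145 147 148
 149 149 148 147 147 148 149 152 152 150 147 147]
251 [120 121 120 115  98  74  71  85  90  91 101 122 138 144 144 146 149 151
 152 152 150 148 146 146 148 151 152 149 148 148]
252 [126 125 124 119 102  75  65  74  80  84  93 115 134 139 135 137 144 150
 152 153 152 150 146 144 146 147 146 144 146 148]
256 [121 108  93  81  78  81  86  90  92  92  91  87  90 103 123 138 144 145
 143 139 134 129 120 108  95  90  94 102 109 115]
257 [101  82  67  60  64  70  75  79  81  82  82  81  86  98 115 128 133 134
 131 127 122 116 108  98  89  85  86  90  93  99]
258 [ 77  59  51  51  56  62  67  71  74  78  80  82  87  97 113 127 132 131
 129 124 119 111 102 100  98  89  84  84  87  89]
259 [ 57  49  47  50  57  64  66  67  71  75  80  84  88  96 111 125 129 128
 125 119 110  97  93 105 111 100  86  83  84  86]
260 [ 49  46  48  54  63  69  68  64  61  66  72  77  81  88  99 110 113 110
 105  97  85  75  84 106 118 107  90  82  83  85]
261 [ 44  46  49  57  64  69  69  63  55  53  57  63  68  72  78  84  84  81
  76  68  60  61  80 102 111 102  87  80  83  85]
```

```bash
python3 - <<'E'
from h import *
a=cv2.imread("pics/side6.png").astype(float).mean(2)
b=a[222:258,285:325]
B=cv2.resize(b.astype(np.float32),None,fx=14,fy=14,interpolation=cv2.INTER_CUBIC)
B=cv2.GaussianBlur(B,(0,0),6); hp=B-cv2.GaussianBlur(B,(0,0),45)
o=np.clip(128+hp*6,0,255).astype(np.uint8); o=cv2.cvtColor(o,cv2.COLOR_GRAY2BGR)
for u in range(285,325,5): cv2.putText(o,str(u),(int((u-285+.5)*14)-10,10),0,.35,(0,255,255),1);cv2.line(o,(int((u-285+.5)*14),12),(int((u-285+.5)*14),20),(0,255,255))
for v in range(225,258,5): cv2.putText(o,str(v),(0,int((v-222+.5)*14)+4),0,.35,(0,255,255),1);cv2.line(o,(24,int((v-222+.5)*14)),(32,int((v-222+.5)*14)),(0,255,255))
cv2.imwrite("pics/s6h.png",o)
for p in [(535.6,-92.6,58),(535.6,-92.6,70),(535.6,-92.6,82)]: print(proj("side",p))
print(onplane("top",(394,196.5),82))
E
```

```text
[[304.69533357 261.87012605]]
[[304.59520295 257.56209967]]
[[304.49351736 253.18717214]]
[537.51343386 -94.34436044  82.        ]
```

View pics/s6h.png

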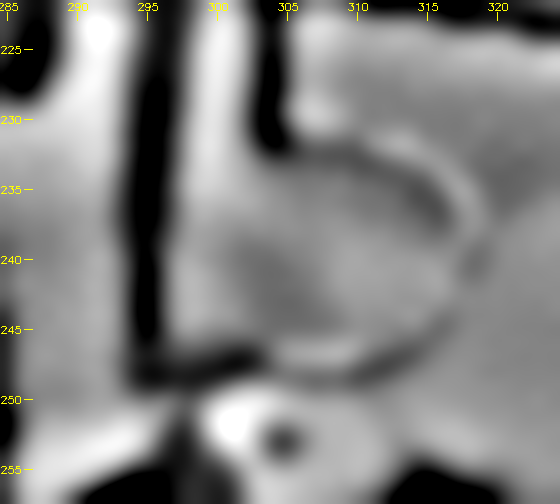

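```bash
python3 - <<'E'
from h import *
from scipy.optimize import least_squares
c,s=np.cos(-.214),np.sin(-.214)
pts=[(308,231.7),(311.5,232.5),(315,234.5),(317.3,237),(318.3,239),(316.8,243),(313,246.5),(310,247.5),(306,247.6),(303,247.4)]
tcp=np.array([527.7,-91.0,394.0])
for z in(118.3,120.35,122.5):
    D=[]
    for uv in pts:
        d=onplane("side",uv,z)-tcp; D.append([c*d[0]+s*d[1],-s*d[0]+c*d[1]])
    D=np.array(D); print(z,D.round(1).tolist())
    r=least_squares(lambda q:np.hypot(D[:,0]-q[0],D[:,1]-q[1])-q[2],[10,0,25]); print(r.x, np.abs(r.fun).max())
    r=least_squares(lambda q:np.hypot(D[:,0]-q[0],D[:,1]-q[1])-24.7,[10,0]); print(r.x, r.fun.round(1))
E
```

```text
118.3 [[7.9, 28.7], [15.9, 27.9], [25.1, 22.9], [32.1, 15.7], [35.9, 9.6], [36.5, -4.3], [32.1, -17.4], [27.1, -22.1], [19.4, -24.5], [13.4, -25.5]]
[ 9.90809964  0.70370581 27.46706409] 1.1569418465378156
[13.36126019  0.85207218] [ 3.6  2.4  0.3 -0.8 -0.5 -1.   1.4  2.1  1.4  1.7]
120.35 [[8.7, 26.0], [16.7, 25.2], [25.8, 20.3], [32.8, 13.1], [36.6, 7.0], [37.2, -6.8], [32.8, -19.9], [27.9, -24.6], [20.2, -27.0], [14.2, -28.0]]
[10.72684487 -1.87203417 27.34782428] 1.1519195786172745
[14.04104247 -1.72869994] [ 3.5  2.3  0.2 -0.8 -0.5 -1.   1.4  2.   1.3  1.5]
122.5 [[9.6, 23.1], [17.6, 22.3], [26.6, 17.5], [33.6, 10.3], [37.4, 4.3], [37.9, -9.5], [33.6, -22.5], [28.7, -27.2], [21.0, -29.6], [15.1, -30.6]]
[11.58552842 -4.57342081 27.22276815] 1.146651908926998
[14.75297845 -4.43548263] [ 3.3  2.2  0.2 -0.8 -0.5 -1.   1.4  1.9  1.2  1.4]
```

```bash
python3 - <<'E'
from h import *
a=cv2.imread("pics/side5.png").astype(float).mean(2)
b=a[160:196,305:345]
B=cv2.resize(b.astype(np.float32),None,fx=14,fy=14,interpolation=cv2.INTER_CUBIC)
B=cv2.GaussianBlur(B,(0,0),6); hp=B-cv2.GaussianBlur(B,(0,0),45)
o=np.clip(128+hp*6,0,255).astype(np.uint8); o=cv2.cvtColor(o,cv2.COLOR_GRAY2BGR)
for u in range(305,345,5): cv2.putText(o,str(u),(int((u-305+.5)*14)-10,10),0,.35,(0,255,255),1);cv2.line(o,(int((u-305+.5)*14),12),(int((u-305+.5)*14),20),(0,255,255))
for v in range(160,196,5): cv2.putText(o,str(v),(0,int((v-160+.5)*14)+4),0,.35,(0,255,255),1);cv2.line(o,(24,int((v-160+.5)*14)),(32,int((v-160+.5)*14)),(0,255,255))
cv2.imwrite("pics/s5h.png",o)
E
```

```text
(no output)
```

View pics/s5h.png

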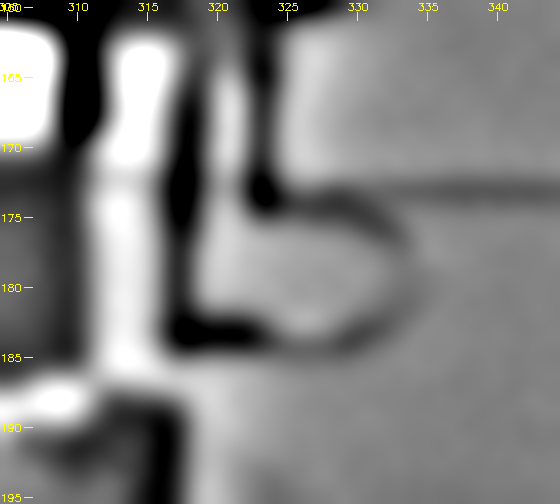

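apply_moves --pt "-0.0066 0 0 0 0 0 -1" --pt "0 0 0 0 0 0 -1" --pt "0 0 0 0 0 0 -1" --pt "0 0 0 0 0 0 -1"

```text
t: 14.45
ee_pos: [524.4, -90.9, 372.3]
eef_rot: [0.994, -0.107, 0.0, 0.0]
force: [-0.8, -0.3, -4.6]
grip_width: 0.304
```

```bash
cat > look.py <<'E'
from h import *
import sys
name=sys.argv[1]; x0,y0,x1,y1=map(int,sys.argv[2:6]); k=14; cam=sys.argv[6] if len(sys.argv)>6 else "side"
p,M=st()
rgb=np.mean([capture(cam).astype(float) for _ in range(5)],0); np.save(name+".npy",rgb); cv2.imwrite(f"pics/{name}.png",rgb[:,:,::-1].round().astype(np.uint8))
def grid(o):
    for u in range((x0+4)//5*5,x1,5): cv2.putText(o,str(u),(int((u-x0+.5)*k)-10,10),0,.35,(0,255,255),1);cv2.line(o,(int((u-x0+.5)*k),12),(int((u-x0+.5)*k),20),(0,255,255))
    for v in range((y0+4)//5*5,y1,5): cv2.putText(o,str(v),(0,int((v-y0+.5)*k)+4),0,.35,(0,255,255),1);cv2.line(o,(24,int((v-y0+.5)*k)),(32,int((v-y0+.5)*k)),(0,255,255))
    return o
b=rgb[y0:y1,x0:x1]
c=cv2.resize(b[:,:,::-1].astype(np.float32),None,fx=k,fy=k,interpolation=cv2.INTER_CUBIC)
lo,hi=np.percentile(c,1),np.percentile(c,99.5); cv2.imwrite(f"pics/{name}c.png",grid(np.clip((c-lo)*255/(hi-lo),0,255).astype(np.uint8)))
B=cv2.GaussianBlur(c.mean(2),(0,0),5); hp=B-cv2.GaussianBlur(B,(0,0),45)
o=np.clip(128+hp*5,0,255).astype(np.uint8); cv2.imwrite(f"pics/{name}h.png",grid(cv2.cvtColor(o,cv2.COLOR_GRAY2BGR)))
E
python3 look.py v8 285 232 325 270
```

```text
t 14.45 pos [524.4 -90.9 372.3] yaw -0.2141 toolz [ 1.e-04 -1.e-04 -1.e+00] F [-0.8 -0.3 -4.6] T [-0.04 -0.12  0.  ] gw 0.304 j [ 0.21 -0.14 -0.15  0.   -1.56  1.15]
```

View pics/v8h.png

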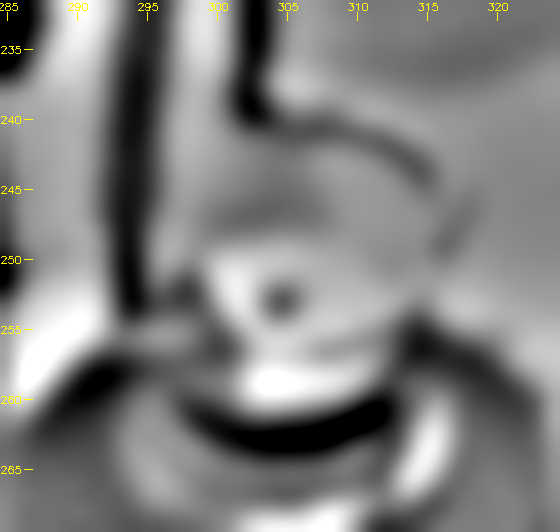

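View pics/v8c.png

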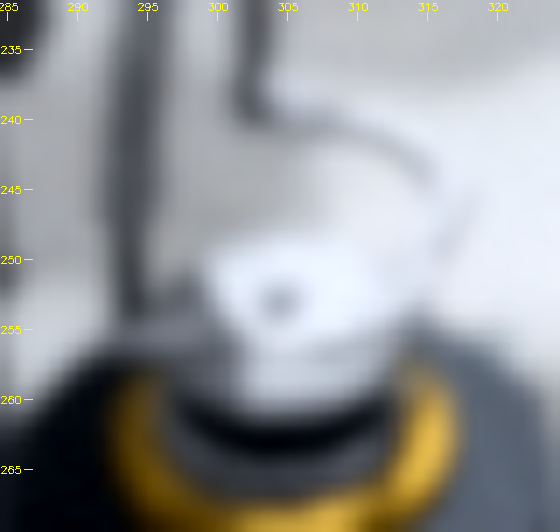

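```bash
python3 - <<'E'
from h import *
c,s=np.cos(-.214),np.sin(-.214)
for uvax in [(304.6,252.9),(304.9,253.2)]:
  ax=onplane("side",uvax,82); print(ax)
  for z in (96,97.2,98.7):
    for n,uv in [("far",(308,240.6)),("far",(311,241.3)),("far",(314.5,244)),("tip",(316.8,247.3)),("near",(309,256)),("near",(313,254.5))]:
        d=onplane("side",uv,z)-ax; print(z,n,np.round([c*d[0]+s*d[1],-s*d[0]+c*d[1]],1))
E
```

```text
[535.74825339 -91.63372062  82.        ]
96 far [ 0.2 25.6]
96 far [ 7.1 24.9]
96 far [17.  17.8]
96 tip [24.7  8.2]
96 near [ 16.8 -23.5]
96 near [ 23.4 -16.7]
97.2 far [ 0.6 24. ]
97.2 far [ 7.6 23.4]
97.2 far [17.4 16.3]
97.2 tip [25.1  6.8]
97.2 near [ 17.3 -24.9]
97.2 near [ 23.9 -18.1]
98.7 far [ 1.2 22.2]
98.7 far [ 8.1 21.5]
98.7 far [17.9 14.5]
98.7 tip [25.6  4.9]
98.7 near [ 17.8 -26.6]
98.7 near [ 24.4 -19.9]
[536.46797761 -92.59645106  82.        ]
96 far [-0.7 26.3]
96 far [ 6.2 25.7]
96 far [16.1 18.6]
96 tip [23.8  9. ]
96 near [ 15.9 -22.7]
96 near [ 22.5 -15.9]
97.2 far [-0.3 24.8]
97.2 far [ 6.7 24.2]
97.2 far [16.5 17.1]
97.2 tip [24.2  7.5]
97.2 near [ 16.4 -24.1]
97.2 near [ 22.9 -17.3]
98.7 far [ 0.3 23. ]
98.7 far [ 7.2 22.3]
98.7 far [17.  15.2]
98.7 tip [24.7  5.7]
98.7 near [ 16.9 -25.8]
98.7 near [ 23.5 -19.1]
```

apply_moves --pt "-0.001 0 0.006 0 0 0 -1" --pt "0 0 0.006 0 0 0 -1" --pt "0 0 0.006 0 0 0 -1" --pt "0 0 0 0 0 0 -1" --pt "0 0 0 0 0 0 -1"

```text
t: 15.2
ee_pos: [523.9, -90.8, 363.1]
eef_rot: [0.994, -0.107, -0.0, 0.0]
force: [0.1, -0.1, -3.9]
grip_width: 0.302
```

apply_moves --pt "0 0 0.004 0 0 0 -1" --pt "0 0 0.004 0 0 0 -1" --pt "0 0 0 0 0 0 -1"

```text
t: 15.5
ee_pos: [523.9, -90.7, 358.8]
eef_rot: [0.994, -0.107, -0.0, 0.0]
force: [-0.2, 0.4, -3.6]
grip_width: 0.304
```

```bash
python3 look.py v9 285 232 325 270
```

```text
t 15.5 pos [523.9 -90.7 358.8] yaw -0.2142 toolz [-6.e-04 -0.e+00 -1.e+00] F [-0.2  0.4 -3.6] T [-0.05 -0.05  0.01] gw 0.304 j [ 0.21 -0.14 -0.17 -0.   -1.54  1.15]
```

View pics/v9c.png

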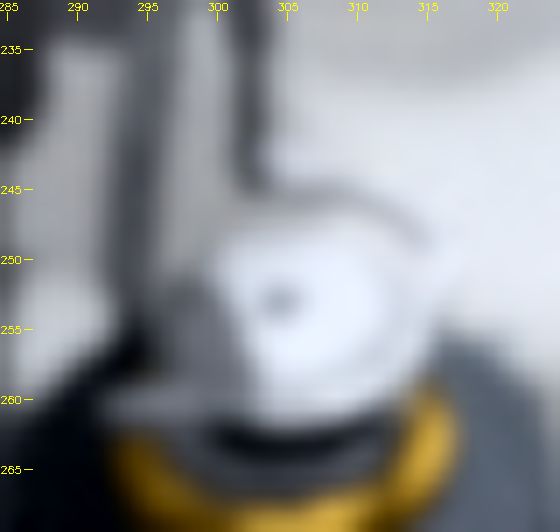

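View pics/v9h.png

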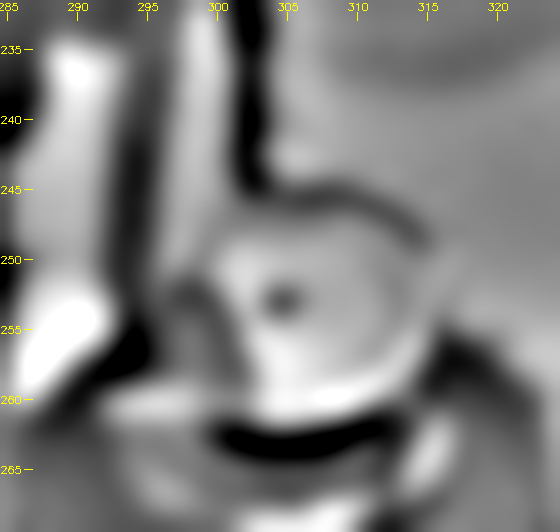

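apply_moves --pt "0 0 0.004 0 0 0 -1" --pt "0 0 0.004 0 0 0 -1" --pt "0 0 0 0 0 0 -1"

```text
t: 16.05
ee_pos: [523.8, -90.7, 354.7]
eef_rot: [0.994, -0.107, -0.0, 0.0]
force: [0.1, -0.9, -5.1]
grip_width: 0.306
```

apply_moves --pt "0 0 0.003 0 0 0 -1" --pt "0 0 0.003 0 0 0 -1" --pt "0 0 0 0 0 0 -1"

```text
t: 16.35
ee_pos: [523.9, -90.8, 351.9]
eef_rot: [0.994, -0.107, -0.0, 0.0]
force: [-0.0, 0.0, -4.2]
grip_width: 0.305
```

```bash
python3 look.py v10 285 235 325 273
```

```text
t 16.35 pos [523.9 -90.8 351.9] yaw -0.2142 toolz [-4.e-04 -1.e-04 -1.e+00] F [-0.   0.  -4.2] T [-0.02 -0.08 -0.03] gw 0.305 j [ 0.21 -0.14 -0.19  0.   -1.53  1.15]
```

View pics/v10c.png

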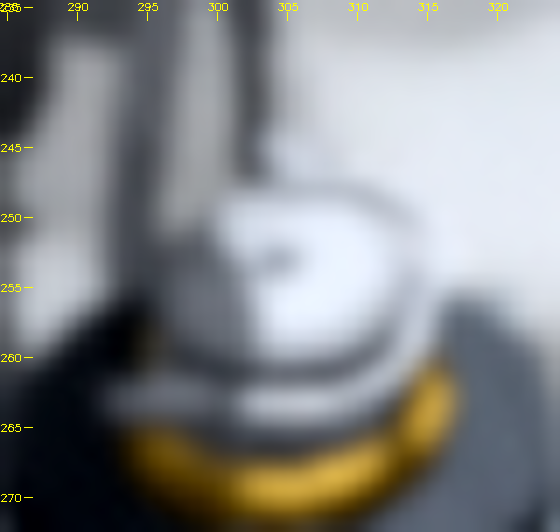

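View pics/v10h.png

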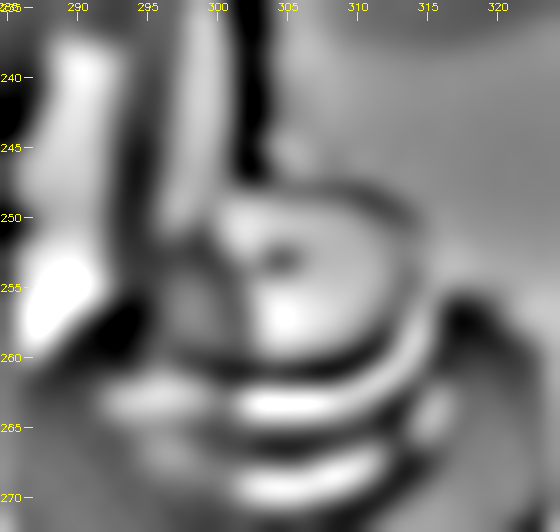

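```bash
python3 - <<'E'
from h import *
c,s=np.cos(-.214),np.sin(-.214)
ax=np.array([536.0,-92.3])
for z in (75,77,79): 
    for (x,y) in [(0,-27),(0,-26),(-3,26),(25,0)]:
        print(z,(x,y),proj("side",(ax[0]+c*x-s*y,ax[1]+s*x+c*y,z)).round(1))
t=np.linspace(-2.2,0.2,200)
for r,z,n in [(26,58,"washer outer top"),(17,65,"groove bottom"),(17,75,"groovetop"),(20,75,"collar bottom edge"),(20,65,"lower collar top"),(20,79,"chamfer")]:
    P=proj("side",np.c_[ax[0]+r*np.cos(t),ax[1]+r*np.sin(t),np.full(200,z)]); i=np.argmin(abs(P[:,0]-305)); print(n,P[i].round(1))
g=np.load("v10.npy"); 
print(np.c_[np.arange(250,276),g[250:276,305].round(),g[250:276,308].round()].astype(int))
E
```

```text
75 (0, -27) [[301.  263.7]]
75 (0, -26) [[301.1 263.4]]
75 (-3, 26) [[306.9 248.1]]
75 (25, 0) [[316.  257.7]]
77 (0, -27) [[300.9 263. ]]
77 (0, -26) [[301.1 262.7]]
77 (-3, 26) [[306.9 247.4]]
77 (25, 0) [[316.  256.9]]
79 (0, -27) [[300.9 262.3]]
79 (0, -26) [[301.1 262. ]]
79 (-3, 26) [[306.9 246.6]]
79 (25, 0) [[316.  256.2]]
washer outer top [305.1 269.9]
groove bottom [305.  264.5]
groovetop [305.  260.9]
collar bottom edge [305.  261.8]
lower collar top [305.  265.5]
chamfer [305.  260.3]
[[250 140 144 150 144 147 154]
 [251 142 146 152 147 151 158]
 [252 133 137 143 148 152 159]
 [253 122 126 133 148 152 158]
 [254 130 133 140 148 152 159]
 [255 142 146 152 149 153 159]
 [256 147 151 157 148 152 159]
 [257 147 151 157 146 150 157]
 [258 141 145 152 138 142 148]
 [259 130 133 139 126 128 134]
 [260 112 115 120 104 106 112]
 [261  89  91  96  86  88  93]
 [262  99 102 106 103 105 110]
 [263 124 126 131 122 125 130]
 [264 116 118 123 111 114 119]
 [265  90  93  97  88  90  94]
 [266  72  73  76  79  78  77]
 [267  74  71  66 102  91  71]
 [268 106  94  67 133 116  75]
 [269 133 116  71 136 118  70]
 [270 127 110  64 113  96  56]
 [271  99  85  49  82  71  44]
 [272  74  66  49  66  62  53]
 [273  64  63  61  67  68  70]
 [274  64  67  71  71  75  80]
 [275  73  77  83  78  82  89]]
```

apply_moves --pt "0 0 0.003 0 0 0 -1" --pt "0 0 0.003 0 0 0 -1" --pt "0 0 0.003 0 0 0 -1" --pt "0 0 0.003 0 0 0 -1" --pt "0 0 0 0 0 0 -1" --pt "0 0 0 0 0 0 -1"

```text
t: 17.2
ee_pos: [523.9, -90.8, 346.2]
eef_rot: [0.994, -0.107, -0.0, 0.0]
force: [-0.1, -0.4, -4.2]
grip_width: 0.301
```

```bash
python3 look.py v11 285 235 325 273; python3 - <<'E'
from h import *
g=np.load("v11.npy"); print(np.c_[np.arange(256,276),g[256:276,300].round(),g[256:276,302].round(),g[256:276,305].round(),g[256:276,308].round()].astype(int))
E
```

```text
t 17.2 pos [523.9 -90.8 346.2] yaw -0.2142 toolz [-1.e-04 -1.e-04 -1.e+00] F [-0.1 -0.4 -4.2] T [-0.02 -0.06 -0.03] gw 0.301 j [ 0.21 -0.14 -0.2   0.   -1.52  1.15]
[[256  89  92  97 100 103 108 147 151 158 148 153 159]
 [257  89  91  96  98 101 106 145 149 155 146 150 156]
 [258  87  89  94  93  96 101 138 141 148 138 143 148]
 [259  82  85  89  88  90  95 126 129 135 125 128 134]
 [260  70  73  76  79  81  86 107 110 116 102 105 110]
 [261  55  57  60  65  67  71  81  84  88  73  76  80]
 [262  46  47  50  50  51  55  56  57  61  51  52  55]
 [263  54  56  59  44  46  49  49  51  54  56  59  62]
 [264  72  74  78  64  66  70  84  86  89  96  99 104]
 [265  80  83  87  84  87  91 115 117 122 123 126 131]
 [266  76  78  80  83  85  88 113 115 119 115 117 119]
 [267  75  72  66  80  77  73  95  95  93 112 104  90]
 [268  84  74  54  97  86  63 110  99  73 135 119  78]
 [269  86  74  45 112  97  59 134 116  72 140 122  72]
 [270  77  66  39 104  89  52 129 111  65 117 100  58]
 [271  65  56  35  82  70  42 100  86  50  83  71  44]
 [272  55  50  40  66  60  46  74  66  50  66  62  51]
 [273  49  48  48  59  58  57  63  63  61  67  68  70]
 [274  47  50  53  61  63  67  64  67  71  74  78  83]
 [275  51  54  58  69  73  79  73  77  84  80  84  91]]
```

View pics/v11c.png

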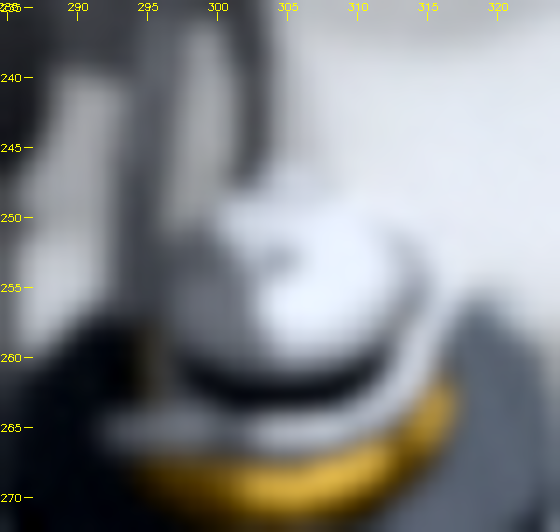

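View pics/v11h.png

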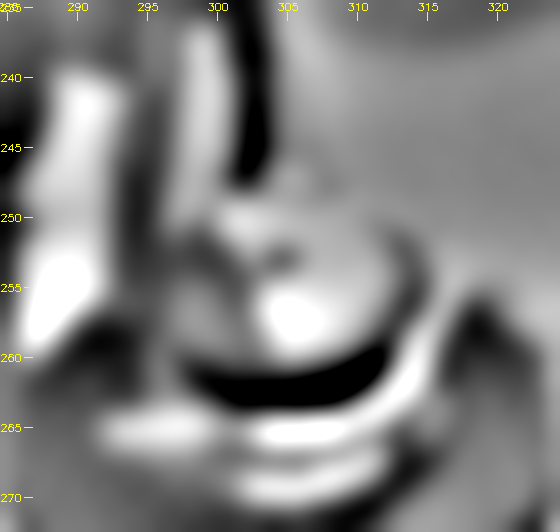

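apply_moves --pt "0 0 0.0012 0 0 0 -1" --pt "0 0 0 0 0 0 -1" --pt "0 0 0 0 0 0 -1" --pt "0 0 0 0 0 0 -1"

```text
t: 17.85
ee_pos: [523.9, -90.7, 345.6]
eef_rot: [0.994, -0.107, 0.0, 0.0]
force: [0.2, -0.4, -3.1]
grip_width: 0.301
```

```bash
python3 look.py v12 285 250 345 300 ; python3 - <<'E'
from h import *
for i in range(3):
    capture("top"); st()
crop("","pics/v12.png","pics/v12z.png",250,140,420,360,2.7)
E
```

```text
t 17.85 pos [523.9 -90.7 345.6] yaw -0.2142 toolz [ 0.e+00 -1.e-04 -1.e+00] F [ 0.2 -0.4 -3.1] T [-0.08 -0.08 -0.01] gw 0.301 j [ 0.21 -0.14 -0.2   0.   -1.51  1.15]
t 18.15 pos [523.9 -90.8 345.6] yaw -0.2142 toolz [ 0.e+00 -1.e-04 -1.e+00] F [-0.3  0.1 -4.3] T [-0.03 -0.09  0.  ] gw 0.303 j [ 0.21 -0.14 -0.2   0.   -1.51  1.15]
t 18.2 pos [523.9 -90.8 345.6] yaw -0.2142 toolz [-1.e-04 -1.e-04 -1.e+00] F [-0.2  0.3 -3.9] T [-0.02 -0.05  0.01] gw 0.306 j [ 0.21 -0.14 -0.2   0.   -1.51  1.15]
t 18.25 pos [523.9 -90.8 345.6] yaw -0.2142 toolz [-0.e+00 -1.e-04 -1.e+00] F [ 0.1 -0.2 -3.7] T [-0.04 -0.08 -0.  ] gw 0.304 j [ 0.21 -0.14 -0.2   0.   -1.51  1.15]
```

View pics/v12z.png

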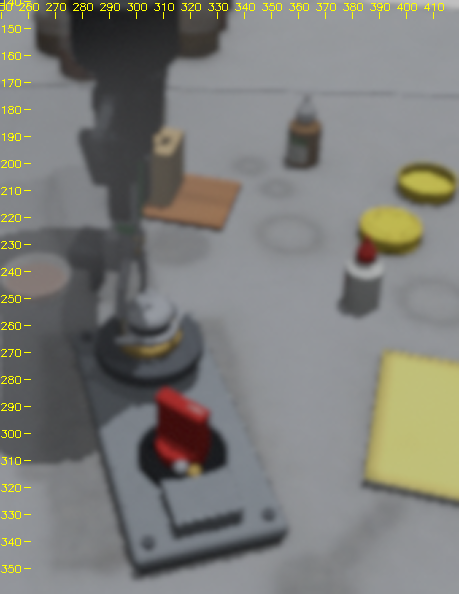

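```bash
python3 -c "
from rig import *
print(job_done()); print(sense()['t'])"
```

```text
the job is handed in; nothing more can be done
None
the job is handed in; nothing more can be done
```

I handed the job in at about 18.3 s, with the pliers still held squeezed and the ring around the axle at the groove.

**What I did**
- I gripped the red lock knob and turned it about 0.9 rad clockwise, then released it. It stayed past its detent.
- I gripped the pliers by the green handles at 40 N, lifted them straight out of the holder and lowered the spread ring over the axle stub.

**Last checks**
- **Knob:** the side picture shows the bar still in its turned position.
- **Contact:** the force on the tool was about −4 N vertically and near 0 N sideways. That is only the weight of the pliers, and it hardly changed on the way down, so the ring is pressing on nothing.
- **Squeeze:** the finger opening was 0.30, about 26 mm against 28 mm nominal, so the handles are at their stop.
- **Ring height:** the picture puts the ring's centre at about 70 mm above the bench. My estimate from how the pliers were gripped gave about 72 mm. Both are within the groove's 65–75 mm.
- **Bystanders:** the dropper bottle and covered dish look undisturbed. The timer was hidden behind the arm in the last picture, but I never went near it.

**Disagreement**
- **Cameras:** they disagreed by about 2 mm on where the axle stands. I centred the ring by its position relative to the axle in the side picture alone.

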